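Pin the scraper on the sharpening jig and lock it

TASK

Get the clear scraper ready for sharpening: set it flat on the aluminium jig with its two holes over the two dowel pins (the orange-ringed hole on the orange-ringed pin), fully down on the bed. Then push the jig's green lock button until it clicks and stays down, and let go. Leave the other things on the counter where they are.

Things in the scene. Friction and masses are not known exactly. Their poses are not given: they have to be found in the camera images.
- scraper_center (a point): Centre of the clear acrylic scraper, a loose plate lying flat, 70 mm (its x) by 160 mm (its y) by 6 mm thick, about 110 g, with a black upright grip rib on top in the middle: 18 mm wide (x), 74 mm long (y), 34 mm high, so the whole is 40 mm tall. This point is half-way up, 20 mm above the underside. Grip the rib across its 18 mm width. z is up
- hole_large (a point): Centre of the scraper's larger through hole (14 mm, ringed in orange) at the plate's underside, 58 mm towards the scraper's +y from its centre. Axes as the scraper's
- hole_small (a point): Centre of the scraper's smaller through hole (10 mm, no ring) at the plate's underside, 58 mm towards the scraper's -y from its centre. Axes as the scraper's
- pin_large (a point): Foot of the jig's larger upright dowel pin (12 mm diameter, orange ring at its foot), at bed level. The jig is a fixed aluminium block, 90 mm (its x) by 190 mm (its y), its flat bed 20 mm above the counter. This pin is 58 mm to +y of the bed's centre. Axes are the jig's, z up. The larger hole goes here; a seated scraper has the jig's x and y directions
- pin_small (a point): Foot of the jig's smaller upright dowel pin (8 mm diameter, no ring), at bed level, 58 mm to -y of the bed's centre. Both pins stand 18 mm above the bed: straight for 10 mm, then a tapered nose. Axes as the jig's
- lock_button_top (a point): Centre of the top face of the round green lock button (34 mm diameter), which stands 14 mm proud of a grey housing (24 mm high) on the jig's far side, 95 mm towards the jig's +x from the bed's centre; 38 mm above the counter when up
- lock_button (a joint): Travel of the lock button, in m: 0 up, 0.008 fully down. It is sprung: it resists with about 5 N at first, less as it sinks, and after about 4.5 mm it snaps the rest of the way and stays down by itself
- wax_block: Bystander: purple wax block 110 x 45 x 22 mm; origin under its centre
- brush: Bystander: brush with a dark wooden back and black nylon bristles, 55 x 120 x 44 mm, bristles down; origin under its centre
- tin: Bystander: stainless tin with a dark twist cap, 72 mm diameter, 80 mm tall; origin under its centre
- yellow_scraper: Bystander: plain yellow plastic scraper without holes, 140 x 60 x 5 mm, lying flat; origin under its centre
- file: Bystander: flat file with red handle, 240 mm long along its x, 24 mm wide, 20 mm tall; origin at counter level, 125 mm from the handle's end
- cork_block: Bystander: cork block 90 x 50 x 30 mm; origin under its centre
Mind the look-alikes: they are no part of the job. What is meant by the part that bears scraper_center is not blue, red or turquoise, and is the larger of those in its own colour.

How it is judged:
By the outcome, as a careful person would: the job done as asked, in the order asked, and still so for the second after the job is handed in, with the robot touching nothing.
It also fails if it takes over 40 s, if anything falls off the work surface, if the arm or the gripper's body presses on something with over 40 N, if the wrist force passes 120 N, or if a joint passes its speed limit or range.

ROBOT

A 6-joint arm with a two-finger parallel gripper is mounted at the origin on the work surface. World frame = base frame: x ahead of the robot, y to its left, z up, the work surface at z = 0. Lengths are in mm, angles in rad, forces in N, time in s.
With the tool pointing down it reaches from about 275 to 750 mm from the base axis. Payload 10.2 kg.
Tool frame: the origin (TCP) lies on the centre line of the jaws, within the pads' length; the fingertips stand 8 mm ahead of it and the grasp point (between the pads) lies 11 mm behind it; x points along the fingers, y is the direction in which the jaws open and shut, and the axes are right-handed (so a half turn about x gives the same grasp; the last joint's range is limited). The gripper opens to 85 mm and grips with 20 to 120 N. Pads are 22 mm wide; open, the fingers measure 114 mm over their backs; the gripper's body (76 mm by 85 mm) begins 54 mm behind the grasp point. The pads swing forward as they close: fully open they stand 13 mm farther back than shut.
Start: joints at [1.004, 0.313, 1.498, -0, 1.331, -0.223], TCP at [176.973, 494.279, 239.294] pointing down, gripper open.
Joint ranges: [-2.94, 2.94], [-0.97, 2.17], [0.19, 2.56], [-1.23, 4.37], [0.02, 3.11], [-2.88, 2.88]. Speed limits (rad/s): [2.39, 2.39, 3.01, 3.14, 3.14, 3.14].

INTERFACE

Orientations are given as a unit quaternion [w, x, y, z].
In Python, from rig import ctrl, vision, workorder gives the robot as it stands. The module is installed in compiled form; this text tells all that it offers.
- The arm moves only by the shell command python3 -m jog 'ROWS' [OPENING] [FORCE]. ROWS is JSON, a list that holds one entry, the list of rows, each a list of 6 numbers: the shift along the tool's x, y, z in m, then the turn, a rotation vector about the tool's x, y, z in rad. A call has 1 to 12 rows; each row shifts and turns the commanded pose from where the row before left it, along the tool's axes as they then stand; what a row does not reach is not made up. A row lasts 1/8 s, in which the tool goes at most 62.5 mm and 10.7 degrees, less where a joint would pass 70% of its speed; a pose out of reach is approached as far as the arm can. A call is refused whole if a number of a shift passes 0.0625 or a number of a turn 0.188, either way. A call with a gripper value outside its range is refused whole. OPENING is the closure in counts, from 0 (fully open) to 255 (shut), set as the call begins (- or left out, the last holds). The fingers move at their own pace and stop on an object; FORCE is the grip in N (left out, the last holds). Time passes only in rows, so rows that do not move let the fingers close. It gives the time, the measured TCP pose, the force and the opening at its end, in the units of the state.
- ctrl.sense(): the state, without advancing time (a new reading comes with each control period).
- vision.capture(name): name is "side" or "top"; returns a dict with "image" (480x640x3 uint8, red, green, blue), "mtx" (3x3 intrinsics, pixels), "k1" (the pictures are not rectified: a ray, as slopes to the right and down, at radius r is drawn at 1 + k1 r^2 times it, then the intrinsics apply), "R" (3x3) and "t" (3): a world point X has camera coordinates R X + t. Camera axes: x right, y down, z forward; pixel columns grow to the right and rows downward; lengths in mm; the calibration is good to about 2 mm. A picture is of the moment at which its call begins. There is no depth.
- workorder.finish_job(): hands the job in, once; it reports no verdict.
The state is a dict: "time_s": time; "joints": joint angles; "dq": joint speeds; "tau": joint torques, N m; "eef_pos": TCP position; "ee_rot": TCP orientation; "force": force on the tool from outside, world axes, zero at the start; "wrist_torque": the same for the moment, N m; "grip_width": opening from 0.0 (shut) to 1.0 (fully open).
Only numpy, scipy, OpenCV 4.12 (cv2) and the standard library are available. Lean on these libraries where they do the work, as an engineer would, in place of code of your own. Each camera call takes 0.05 s, during which the arm holds its last target.

## Working session

There is one attempt and no reset: what is moved stays moved. The work goes in short steps, Python scripts to look and compute and a shell command to move; the robot and the scene stay as the last step left them, time stands still between calls to the robot, and variables do not carry over. Pictures are saved under pics/ and viewed, and the job is handed in when it is done.

```bash
mkdir -p pics; cat > h.py <<'E'
import numpy as np, cv2
from rig import ctrl, vision, workorder
def cap(n,fn):
    d=vision.capture(n); cv2.imwrite(fn,cv2.cvtColor(d["image"],cv2.COLOR_RGB2BGR))
    np.savez(fn.replace('.png','.npz'),**{k:np.array(v) for k,v in d.items()}); return d
def load(fn): return dict(np.load(fn))
def ray(d,uv):
    K=np.array(d['mtx']);k=float(d['k1']);R=np.array(d['R']);t=np.array(d['t'])
    p=cv2.undistortPoints(np.array([[uv]],float),K,np.array([k,0,0,0.]),)[0,0]
    dr=R.T@np.array([p[0],p[1],1]); o=-R.T@t; return o,dr
def atz(d,uv,z):
    o,r=ray(d,uv); return o+r*(z-o[2])/r[2]
def proj(d,X):
    R=np.array(d['R']); p,_=cv2.projectPoints(np.array(X,float).reshape(-1,1,3),cv2.Rodrigues(R)[0],np.array(d['t'],float),np.array(d['mtx'],float),np.array([float(d['k1']),0,0,0]))
    return p[:,0]
E
python3 - <<'E'
from h import *
for n in("top","side"):
    d=cap(n,f"pics/{n}0.png"); print(n,d['mtx'],d['k1'],d['R'],d['t'])
s=ctrl.sense(); print(s)
E
```

```text
top [[456.85581518   0.         321.49774005]
 [  0.         456.85581518 237.93101486]
 [  0.           0.           1.        ]] 0.004675415369038543 [[-0.02369646 -0.99936658  0.02655029]
 [-0.99680715  0.02159352 -0.07687148]
 [ 0.07624948 -0.02828711 -0.99668744]] [  -3.44378821  523.35707155 1261.08647166]
side [[600.49111658   0.         321.74588757]
 [  0.         600.49111658 237.78839188]
 [  0.           0.           1.        ]] -0.04951372542043454 [[ 0.98255158 -0.18578328  0.00877307]
 [-0.11688447 -0.65348224 -0.74786294]
 [ 0.14467348  0.73378848 -0.66379519]] [-482.19802592   91.21443845 1322.63230715]
{'time_s': 0.1, 'joints': array([ 1.00360470e+00,  3.13375546e-01,  1.49833912e+00, -4.16225318e-05,
        1.33100983e+00, -2.23392824e-01]), 'dq': array([ 0.00090604,  0.0006202 , -0.00209215, -0.00032938,  0.00052059,
        0.00105906]), 'tau': array([ 3.63386258e-03, -4.12904155e+01, -2.60138530e+01, -1.40291504e-04,
        3.03310801e-03,  2.39214319e-05]), 'eef_pos': array([176.85717674, 494.08280207, 238.81004647]), 'ee_rot': array([ 0.69654477,  0.1205752 ,  0.69682658, -0.12132483]), 'force': array([0.43255376, 0.71639255, 0.00866459]), 'wrist_torque': array([ 0.00484174, -0.05145619, -0.01264414]), 'grip_width': 0.9950995850747119}
```

View pics/top0.png

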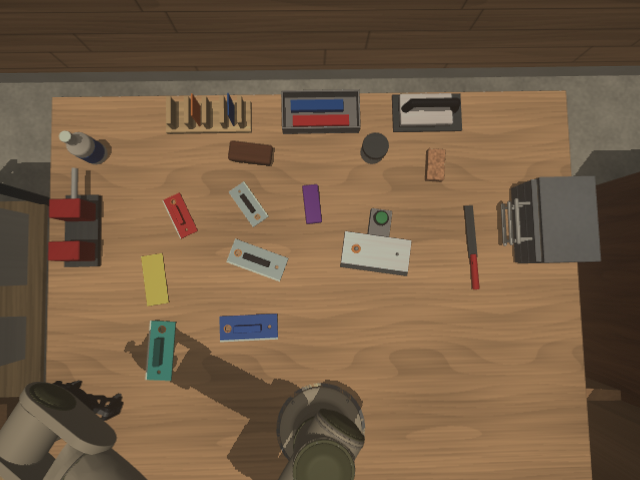

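View pics/side0.png

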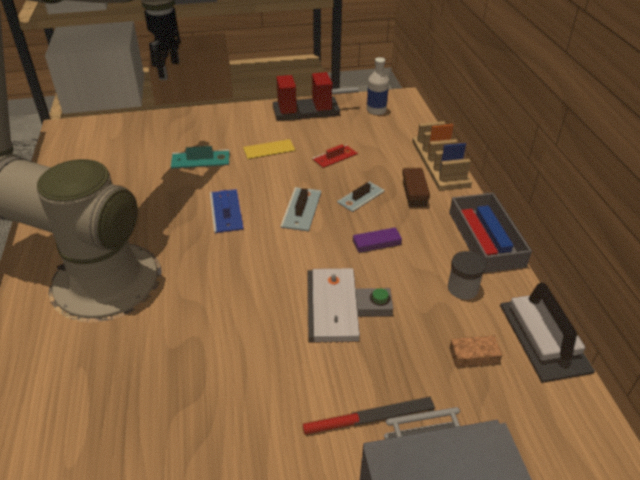

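Candidates in the top view are clear large (257,260), clear small (248,203), blue (249,327), red (180,216) and turquoise (161,350). By the description it is the large clear one at (257,260). I'll check this in a close crop.

```bash
python3 - <<'E'
import cv2
a=cv2.imread('pics/top0.png')[175:295,215:425]; cv2.imwrite('pics/c0.png',cv2.resize(a[:, :],(798,456),interpolation=cv2.INTER_CUBIC))
a=cv2.imread('pics/side0.png')[175:350,270:410]; cv2.imwrite('pics/c1.png',cv2.resize(a,None,fx=3.4,fy=3.4,interpolation=cv2.INTER_CUBIC))
E
```

```text
(no output)
```

View pics/c0.png

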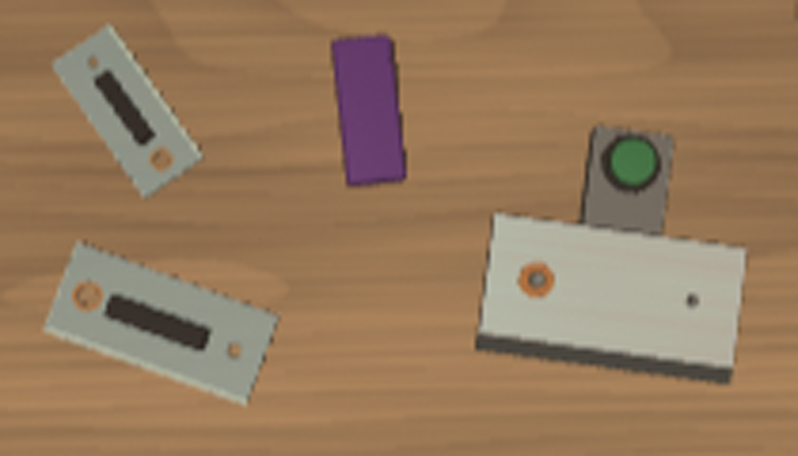

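View pics/c1.png

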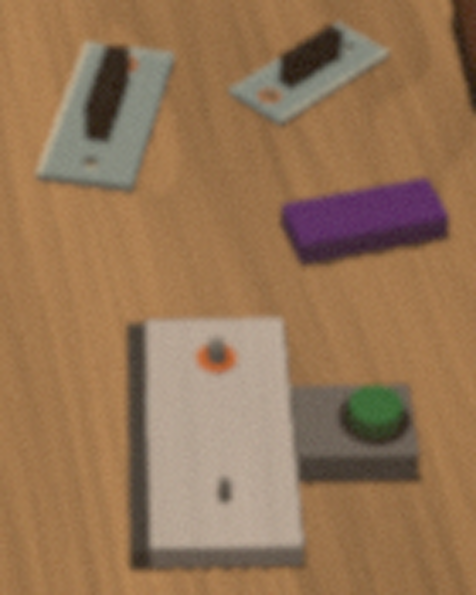

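The crop confirms the choice. The large clear plate has its orange hole at about (238,253) and its small hole at (276,267). The jig has its orange pin at about (356,248), small pin at (397,254) and button at (381,217). Next I'll fit poses from both views.

```bash
cat > fit.py <<'E'
from h import *
from scipy.optimize import least_squares
T=load('pics/top0.npz');S=load('pics/side0.npz')
ct=lambda u,v:(215+(u+.5)/3.8-.5,175+(v+.5)/3.8-.5)
cs=lambda u,v:(270+(u+.5)/3.4-.5,175+(v+.5)/3.4-.5)
# model pts (local xyz) and pixel
pl=dict(T=[((0,58,6),ct(88,296)),((0,-58,6),ct(234,350)),((35,80,6),ct(80,241)),((35,-80,6),ct(278,317)),((-35,80,6),ct(44,328)),((-35,-80,6),ct(248,400)),((0,0,40),ct(158,321))],
 S=[((0,-58,6),cs(90,160)),((35,80,6),cs(174,54)),((35,-80,6),cs(133,185)),((-35,-80,6),cs(40,175)),((-35,80,6),cs(88,43))])
jg=dict(T=[((0,58,20),ct(537,280)),((45,95,20),ct(494,213)),((45,-95,20),ct(746,249)),((-45,-95,20),ct(731,370)),((-45,95,20),ct(477,336)),((95,0,38),ct(633,162)),((0,-58,38),ct(691,298))],
 S=[((0,58,20),cs(215,358)),((45,95,20),cs(282,319)),((45,-95,20),cs(302,546)),((-45,-95,20),cs(148,550)),((-45,95,20),cs(145,322)),((95,0,38),cs(376,405)),((0,-58,38),cs(225,481))])
def W(p,L):
    c,s=np.cos(p[2]),np.sin(p[2]);L=np.array(L,float)
    return np.c_[p[0]+c*L[:,0]-s*L[:,1],p[1]+s*L[:,0]+c*L[:,1],L[:,2]]
for nm,o,x0 in(('plate',pl,(400,150,0.3)),('jig',jg,(440,-120,0))):
  for use in('T','S','TS'):
    def r(p): return np.concatenate([(proj({'T':T,'S':S}[k],W(p,[a for a,b in o[k]]))-np.array([b for a,b in o[k]])).ravel() for k in use])
    q=least_squares(r,x0,x_scale=(10,10,.1),loss='soft_l1'); print(nm,use,q.x.round(3)); print(np.abs(r(q.x)).round(1))
E
python3 fit.py
```

```text
plate T [ 4.67506e+02  1.66367e+02 -3.78000e-01]
[0.2 0.3 0.4 0.1 0.5 0.1 0.6 0.4 0.1 0.2 0.3 1.1 0.3 0.1]
plate S [ 4.70681e+02  1.65400e+02 -3.73000e-01]
[0.6 0.3 0.5 0.4 0.2 0.5 0.8 0.2 0.5 0.3]
plate TS [ 4.69015e+02  1.66054e+02 -3.71000e-01]
[0.3 0.7 0.6 0.8 0.5 0.5 0.7 1.2 0.1 0.1 0.1 0.4 0.2 0.6 0.1 0.2 0.3 0.5
 0.5 0.4 1.5 0.3 1.2 0.4]
jig T [ 4.82349e+02 -1.66725e+02 -1.61000e-01]
[0.6 0.1 0.3 0.1 0.1 0.1 0.2 0.2 0.  0.5 0.2 0.1 0.9 0.8]
jig S [ 4.84739e+02 -1.70248e+02 -1.61000e-01]
[0.2 0.6 0.1 0.2 0.4 0.5 0.1 0.  0.3 0.6 0.2 0.1 0.3 0.3]
jig TS [ 4.84062e+02 -1.68680e+02 -1.60000e-01]
[0.  0.5 0.4 0.5 0.8 0.7 0.9 0.8 0.6 1.2 0.5 0.7 1.6 0.1 0.3 0.1 0.4 0.7
 0.1 0.1 0.3 0.6 0.8 1.1 0.7 0.4 0.8 0.9]
```

```bash
cat >> h.py <<'E'
from scipy.spatial.transform import Rotation as Ro
def Rt(s): q=s['ee_rot']; return Ro.from_quat([q[1],q[2],q[3],q[0]]).as_matrix()
def go(xyz,yaw):
    """jaw axis (tool y) along +-world yaw; prints turn (rotvec tool) and shift in m, tool axes now and after turn"""
    s=ctrl.sense();R=Rt(s);best=None
    for sg in(1,-1):
        y=sg*np.array([np.cos(yaw),np.sin(yaw),0]);x=np.array([0,0,-1.]);Rg=np.c_[x,y,np.cross(x,y)]
        rv=Ro.from_matrix(R.T@Rg).as_rotvec()
        if best is None or np.linalg.norm(rv)<np.linalg.norm(best[0]):best=(rv,Rg)
    d=(np.array(xyz)-s['eef_pos'])/1000
    print('t',round(s['time_s'],2),'pos',s['eef_pos'].round(1),'F',s['force'].round(1),'grip',round(s['grip_width'],3),'j6',s['joints'][5].round(2))
    print('turn',best[0].round(4),'shift now',(R.T@d).round(4),'after turn',(best[1].T@d).round(4))
    return best
E
python3 -c "
from h import *
b=go((469,166,120),-.375);print(Rt(ctrl.sense()).round(3))"
```

```text
t 0.1 pos [176.9 494.1 238.8] F [0.4 0.7 0. ] grip 0.995 j6 -0.22
turn [-1.5396e+00 -1.0000e-03  7.0000e-04] shift now [ 0.119  -0.2103  0.3857] after turn [ 0.1188 -0.392  -0.1983]
[[-0.001  0.337  0.941]
 [-0.001  0.941 -0.337]
 [-1.    -0.001 -0.   ]]
```

```bash
sed -i 's/for sg in(1,-1)/for sg in(1,)/' h.py
python3 -m jog '[[[0,0,0,0.178,0,0],[0,0,0,0.178,0,0],[0,0,0,0.178,0,0],[0,0,0,0.178,0,0],[0,0,0,0.178,0,0],[0,0,0,0.178,0,0],[0,0,0,0.178,0,0],[0,0,0,0.178,0,0],[0,0,0,0.178,0,0]]]' 0 60
python3 -c "
from h import *
go((469,166,120),-.375)"
```

```text
time_s: 1.23
eef_pos: [176.9, 494.1, 239.0]
ee_rot: [-0.396, -0.585, -0.396, 0.586]
force: [-0.3, -0.1, -0.0]
grip_width: 0.999
t 1.23 pos [176.9 494.1 239. ] F [-0.3 -0.1 -0. ] grip 0.999 j6 1.38
turn [-0.0059  0.0008  0.0002] shift now [0.1191 0.3932 0.1959] after turn [0.119  0.392  0.1983]
```

```bash

python3 -m jog '[[[0.012,0.0392,0.0196,0,0,0],[0.012,0.0392,0.0196,0,0,0],[0.012,0.0392,0.0196,0,0,0],[0.012,0.0392,0.0196,0,0,0],[0.012,0.0392,0.0196,0,0,0],[0.012,0.0392,0.0196,0,0,0],[0.012,0.0392,0.0196,0,0,0],[0.012,0.0392,0.0196,0,0,0],[0.012,0.0392,0.0196,0,0,0],[0.011,0.0392,0.0196,0,0,0],[0,0,0,0,0,0]]]' 
python3 -c "
from h import *
go((469,166,80),-.375)
cap('top','pics/top1.png');cap('side','pics/side1.png')
a=cv2.imread('pics/top1.png')[190:310,190:330];b=cv2.imread('pics/side1.png')[120:260,240:380]
cv2.imwrite('pics/c2.png',np.hstack([cv2.resize(a,(400,343)),cv2.resize(b,(400,400))[:343]]))"
```

```text
time_s: 2.6
eef_pos: [470.8, 166.4, 119.2]
ee_rot: [-0.397, -0.585, -0.397, 0.586]
force: [-0.4, 0.6, 1.3]
grip_width: 1.003
t 2.6 pos [470.8 166.4 119.2] F [-0.4  0.6  1.3] grip 1.003 j6 0.48
turn [-0.0034  0.0009  0.0014] shift now [ 0.0392 -0.0015  0.001 ] after turn [ 0.0392 -0.0016  0.0011]
```

View pics/c2.png

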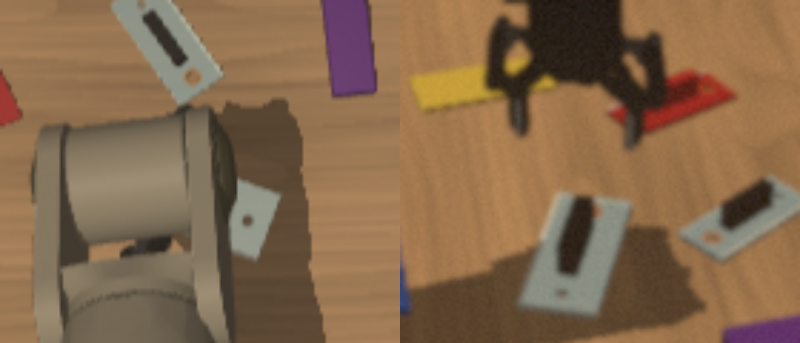

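The side view shows the gripper open and centred over the rib. Next: descend and grip.

```bash

python3 -m jog '[[[0.03,-0.0016,0.0011,-0.004,0,0],[0.03,0,0,0,0,0],[0.03,0,0,0,0,0],[0.011,0,0,0,0,0],[0,0,0,0,0,0]]]' 0 60
python3 -m jog '[[[0,0,0,0,0,0],[0,0,0,0,0,0],[0,0,0,0,0,0],[0,0,0,0,0,0],[0,0,0,0,0,0],[0,0,0,0,0,0]]]' 255 60
python3 -c "
from h import *
go((469,166,18),-.375)
cap('side','pics/side2.png')
b=cv2.imread('pics/side2.png')[140:260,240:380]
cv2.imwrite('pics/c3.png',cv2.resize(b,(700,600)))"
```

```text
time_s: 3.32
eef_pos: [467.8, 168.4, 19.5]
ee_rot: [-0.399, -0.583, -0.4, 0.584]
force: [0.1, 0.2, 0.4]
grip_width: 0.996
time_s: 4.08
eef_pos: [468.4, 167.9, 19.7]
ee_rot: [0.399, 0.584, 0.399, -0.583]
force: [0.1, -0.3, 5.4]
grip_width: 0.197
t 4.08 pos [468.4 167.9  19.7] F [ 0.1 -0.3  5.4] grip 0.197 j6 0.48
turn [ 0.0039 -0.0004 -0.0008] shift now [0.0017 0.0013 0.0015] after turn [0.0017 0.0013 0.0015]
```

View pics/c3.png

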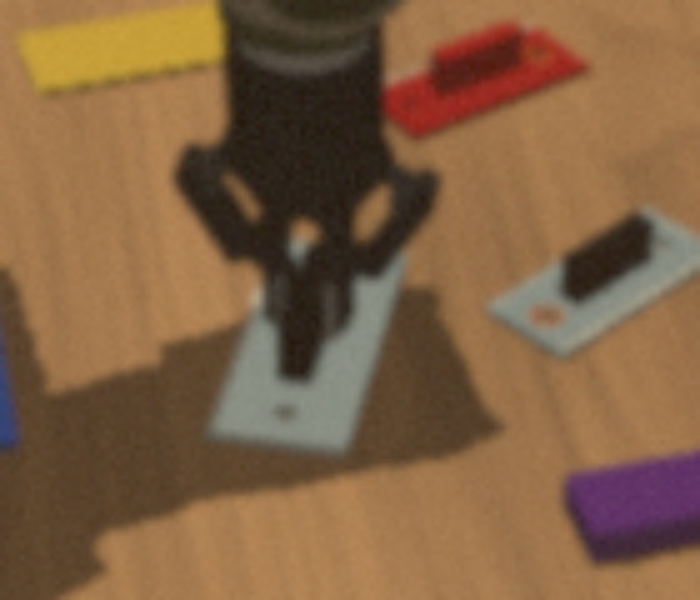

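Side view: the fingers hold the rib, with the plate's small hole at crop (288,412). Next: lift, turn, and carry to above the jig.

```bash

python3 -m jog '[[[-0.02,0,0,0,0,0],[-0.04,0,0,0,0,0],[-0.04,0,0,-0.105,0,0],[0,0,0,-0.106,0,0],[0,0,0,0,0,0]]]'
python3 -c "
from h import *
go((484,-168,95),-.161)"
```

```text
time_s: 4.75
eef_pos: [467.8, 167.8, 119.1]
ee_rot: [-0.458, -0.538, -0.458, 0.539]
force: [-0.5, -0.3, -1.7]
grip_width: 0.202
t 4.75 pos [467.8 167.8 119.1] F [-0.5 -0.3 -1.7] grip 0.202 j6 0.27
turn [0.0001 0.0001 0.0005] shift now [0.0241 0.0698 0.3289] after turn [0.0241 0.0699 0.3289]
```

```bash

python3 -m jog '[[[0,0.007,0.033,0,0,0],[0,0.007,0.033,0,0,0],[0,0.007,0.033,0,0,0],[0,0.007,0.033,0,0,0],[0,0.007,0.033,0,0,0],[0,0.007,0.033,0,0,0],[0,0.007,0.033,0,0,0],[0,0.007,0.033,0,0,0],[0,0.007,0.033,0,0,0],[0.012,0.007,0.032,0,0,0],[0.012,0,0,0,0,0],[0,0,0,0,0,0]]]'
python3 -c "
from h import *
go((484,-168,95),-.161)
cap('top','pics/top3.png');cap('side','pics/side3.png')
a=cv2.imread('pics/top3.png')[190:310,310:450];b=cv2.imread('pics/side3.png')[220:360,270:410]
cv2.imwrite('pics/c4.png',cv2.resize(a,None,fx=5,fy=5,interpolation=2));cv2.imwrite('pics/c5.png',cv2.resize(b,None,fx=4,fy=4,interpolation=2))"
```

```text
time_s: 6.25
eef_pos: [483.9, -167.1, 93.9]
ee_rot: [-0.457, -0.538, -0.459, 0.539]
force: [-0.1, -0.1, -0.2]
grip_width: 0.203
t 6.25 pos [ 483.9 -167.1   93.9] F [-0.1 -0.1 -0.2] grip 0.203 j6 -0.4
turn [-0.0002 -0.0015  0.0032] shift now [-0.0011  0.0002  0.0009] after turn [-0.0011  0.0002  0.0009]
```

View pics/c4.png

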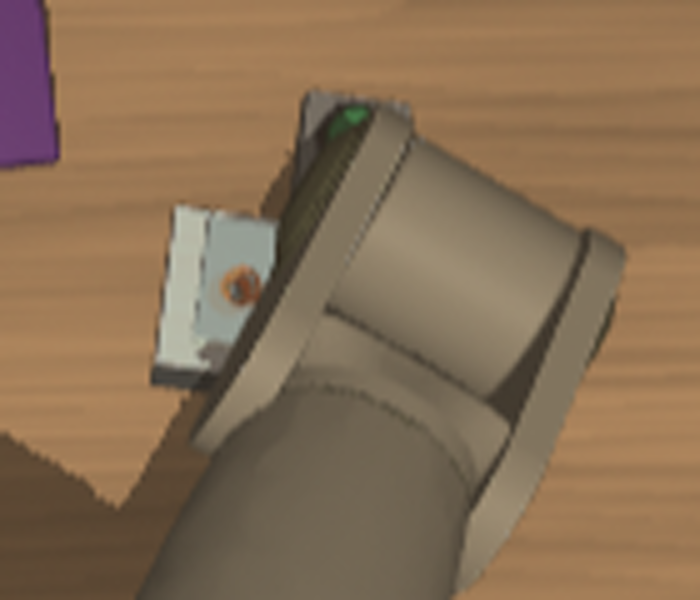

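View pics/c5.png

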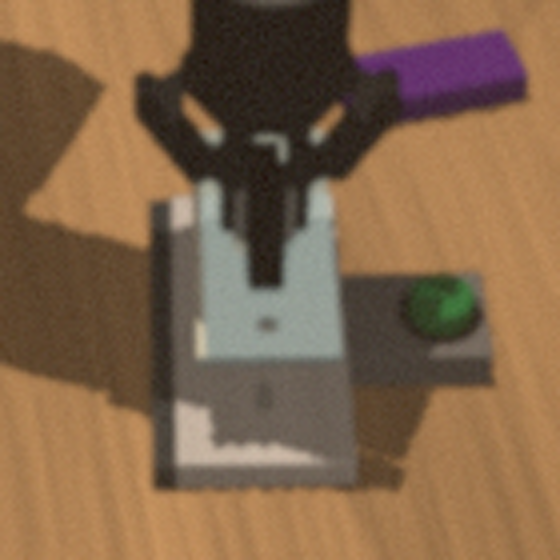

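```bash
cat > fit2.py <<'E'
from fit import *
T=load('pics/top3.npz');S=load('pics/side3.npz')
ct=lambda u,v:(310+(u+.5)/5-.5,190+(v+.5)/5-.5)
cs=lambda u,v:(270+(u+.5)/4-.5,220+(v+.5)/4-.5)
z=80.2
o=dict(T=[((0,58,z),ct(240,286)),((35,80,z),ct(209,216)),((-35,80,z),ct(196,335))],
 S=[((0,-58,z),cs(267,324)),((35,-80,z),cs(343,357)),((-35,-80,z),cs(205,358))])
print()
for use in('T','S','TS'):
    def r(p): return np.concatenate([(proj({'T':T,'S':S}[k],W(p,[a for a,b in o[k]]))-np.array([b for a,b in o[k]])).ravel() for k in use])
    q=least_squares(r,(484,-168,-.16),x_scale=(10,10,.1),loss='soft_l1'); print(use,q.x.round(3)); print(r(q.x).round(1))
# yaw fixed
for use in('T','S'):
    q=least_squares(lambda p:r(np.r_[p,-.161]) if 0 else np.concatenate([(proj({'T':T,'S':S}[k],W(np.r_[p,-.161],[a for a,b in o[k]]))-np.array([b for a,b in o[k]])).ravel() for k in use]),(484,-168));print(use,'fixed yaw',q.x.round(1))
E
python3 fit2.py|sed -n '/^$/,$p'
```

```text
T [ 4.85426e+02 -1.68174e+02 -1.48000e-01]
[ 0.4 -0.5  0.  -0.5 -0.5  1.7]
S [ 4.86488e+02 -1.68082e+02 -1.52000e-01]
[ 0.6 -0.1  0.3 -0.2 -1.4  0.3]
TS [ 4.85866e+02 -1.68114e+02 -1.44000e-01]
[ 0.4 -0.6 -0.1 -0.5 -0.5  1.6  0.5 -0.   0.3 -0.3 -1.4  0.4]
T fixed yaw [ 485.1 -168.1]
S fixed yaw [ 487.5 -168.2]
```

```bash

python3 -m jog '[[[0.016,-0.002,0,0,0,0],[0.015,0,0,0,0,0],[0,0,0,0,0,0]]]'
python3 -c "
from h import *
go((482,-167.1,62),-.161)
cap('top','pics/top4.png');cap('side','pics/side4.png')
a=cv2.imread('pics/top4.png')[190:310,310:450];b=cv2.imread('pics/side4.png')[240:360,290:400]
cv2.imwrite('pics/c6.png',cv2.resize(a,None,fx=5,fy=5,interpolation=2));cv2.imwrite('pics/c7.png',cv2.resize(b,None,fx=5,fy=5,interpolation=2))"
```

```text
time_s: 6.72
eef_pos: [482.4, -167.1, 63.5]
ee_rot: [-0.458, -0.538, -0.459, 0.538]
force: [-1.0, -0.7, -0.1]
grip_width: 0.198
t 6.72 pos [ 482.4 -167.1   63.5] F [-1.  -0.7 -0.1] grip 0.198 j6 -0.4
turn [ 0.0013 -0.0008  0.0018] shift now [ 0.0015 -0.0004  0.0001] after turn [ 0.0015 -0.0004  0.0001]
```

View pics/c6.png

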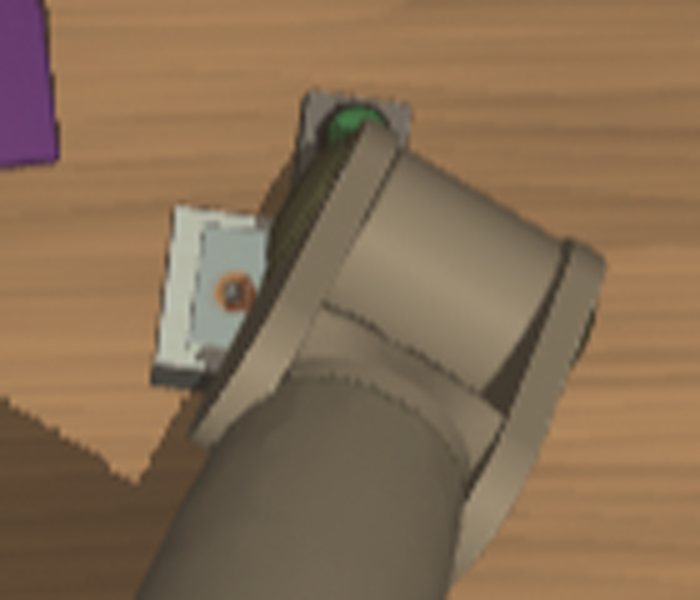

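View pics/c7.png

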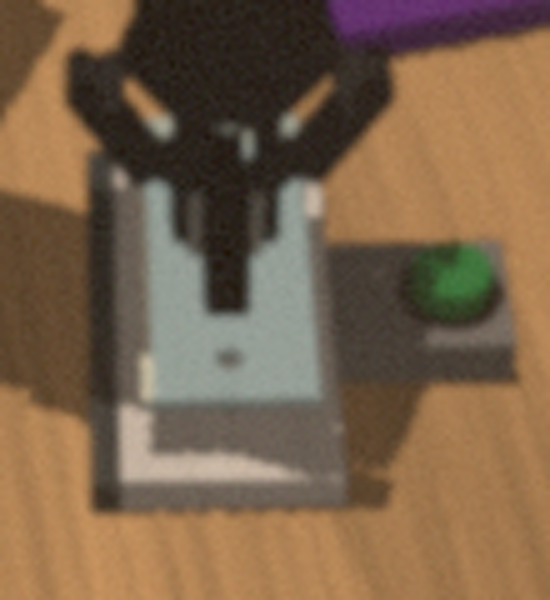

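```bash
sed -e "s/top3/top4/;s/side3/side4/;s/z=80.2/z=49.8/" -e "s/ct(240,286)/ct(234,291)/;s/ct(209,216)/ct(206,221)/;s/ct(196,335)/ct(193,344)/" -e "s|cs=lambda.*|cs=lambda u,v:(290+(u+.5)/5-.5,240+(v+.5)/5-.5)|;s/cs(267,324)/cs(230,357)/;s/cs(343,357)/cs(323,402)/;s/cs(205,358)/cs(151,402)/" fit2.py>fit3.py
cat >> fit3.py <<'E'
cc=(226,275) 
for k,D,pl_ in(('T',T,(482.3,-166.7,-.161)),('S',S,(484.7,-170.2,-.161))):
    # predicted pixel of plate points at this height if aligned over jig as fitted in that cam
    print(k,(np.array([b for a,b in o[k]])-proj(D,W(pl_,[a for a,b in o[k]]))).round(1).tolist())
E
python3 fit3.py|sed -n '/^$/,$p'
```

```text
T [ 4.84338e+02 -1.68890e+02 -1.49000e-01]
[ 0.7 -0.5 -0.1 -0.1 -0.6  0.6]
S [ 4.86061e+02 -1.69136e+02 -1.63000e-01]
[ 0.6  0.3  0.2 -0.4 -1.   0. ]
TS [ 4.84737e+02 -1.68909e+02 -1.45000e-01]
[ 0.7 -0.5 -0.2 -0.2 -0.5  0.6  0.4  0.3  0.3 -0.7 -1.   0.3]
T fixed yaw [ 483.5 -168.7]
S fixed yaw [ 486.1 -169.1]
T [[0.0, -0.0], [0.7, -0.3], [1.4, -1.0]]
S [[-0.0, -0.8], [0.2, -0.1], [1.5, -0.6]]
```

```bash

python3 -m jog '[[[0.003,-0.001,0,0,0,0],[0.003,0,0,0,0,0],[0.003,0,0,0,0,0],[0,0,0,0,0,0]]]'
python3 -m jog '[[[0.002,0,0,0,0,0],[0.002,0,0,0,0,0],[0,0,0,0,0,0]]]'
python3 -c "
from h import *
go((482,-167.1,38),-.161);print(ctrl.sense()['wrist_torque'])"
```

```text
time_s: 7.32
eef_pos: [481.7, -167.5, 55.1]
ee_rot: [-0.458, -0.538, -0.459, 0.538]
force: [1.8, 0.0, -0.4]
grip_width: 0.197
time_s: 7.7
eef_pos: [481.9, -167.6, 51.3]
ee_rot: [0.459, 0.538, 0.458, -0.538]
force: [0.2, -0.7, -1.5]
grip_width: 0.2
t 7.7 pos [ 481.9 -167.6   51.3] F [ 0.2 -0.7 -1.5] grip 0.2 j6 -0.4
turn [ 0.0009  0.     -0.0003] shift now [ 0.0133  0.     -0.0005] after turn [ 0.0133  0.     -0.0005]
[ 0.00361499 -0.16388267 -0.00489373]
```

```bash

python3 -m jog '[[[0.0015,0,0,0,0,0],[0.0015,0,0,0,0,0],[0,0,0,0,0,0]]]'
python3 -m jog '[[[0.0015,0,0,0,0,0],[0.0015,0,0,0,0,0],[0,0,0,0,0,0]]]'
python3 -c "
from h import *
go((482,-167.1,38),-.161);print(ctrl.sense()['wrist_torque'])"
```

```text
time_s: 8.07
eef_pos: [482.3, -167.7, 48.4]
ee_rot: [0.459, 0.539, 0.458, -0.538]
force: [4.9, 1.3, -0.6]
grip_width: 0.193
time_s: 8.45
eef_pos: [482.4, -167.7, 45.5]
ee_rot: [0.459, 0.539, 0.458, -0.538]
force: [5.9, 1.8, 0.9]
grip_width: 0.202
t 8.45 pos [ 482.4 -167.7   45.5] F [5.9 1.8 0.9] grip 0.202 j6 -0.4
turn [ 0.0009  0.0002 -0.0018] shift now [ 0.0075 -0.0005 -0.0005] after turn [ 0.0075 -0.0005 -0.0005]
[ 0.35447906 -1.07201517  0.07076783]
```

```bash

python3 -m jog '[[[0.0015,0.0006,-0.0002,0,0,0],[0.0015,0,0,0,0,0],[0,0,0,0,0,0]]]'
python3 -m jog '[[[0.001,0.0002,0,0,0,0],[0.001,0,0,0,0,0],[0,0,0,0,0,0]]]'
python3 -c "
from h import *
go((482,-167.1,38),-.161);print(ctrl.sense()['wrist_torque'])"
```

```text
time_s: 8.82
eef_pos: [482.5, -167.5, 42.1]
ee_rot: [0.458, 0.538, 0.458, -0.538]
force: [5.2, 1.1, -0.7]
grip_width: 0.198
time_s: 9.2
eef_pos: [482.5, -167.5, 40.1]
ee_rot: [-0.458, -0.538, -0.459, 0.538]
force: [3.8, 1.6, -0.4]
grip_width: 0.201
t 9.2 pos [ 482.5 -167.5   40.1] F [ 3.8  1.6 -0.4] grip 0.201 j6 -0.4
turn [ 0.001  -0.0001  0.0003] shift now [ 0.0021 -0.0005 -0.0003] after turn [ 0.0021 -0.0005 -0.0003]
[ 0.13268028 -0.64223969  0.07898352]
```

```bash

python3 -m jog '[[[0.0008,0.0004,-0.0001,0,0,0],[0.0008,0,0,0,0,0],[0,0,0,0,0,0]]]'
python3 -c "
from h import *
go((482,-167.1,38),-.161);print(ctrl.sense()['wrist_torque'])
cap('side','pics/side5.png')
b=cv2.imread('pics/side5.png')[240:360,290:400]
cv2.imwrite('pics/c8.png',cv2.resize(b,None,fx=5,fy=5,interpolation=2))"
```

```text
time_s: 9.57
eef_pos: [482.6, -167.5, 39.7]
ee_rot: [-0.458, -0.538, -0.459, 0.539]
force: [-4.5, 2.5, 15.8]
grip_width: 0.197
t 9.57 pos [ 482.6 -167.5   39.7] F [-4.5  2.5 15.8] grip 0.197 j6 -0.4
turn [0.0013 0.0002 0.0011] shift now [ 0.0017 -0.0006 -0.0003] after turn [ 0.0017 -0.0006 -0.0003]
[0.44638272 0.66331792 0.0356616 ]
```

View pics/c8.png

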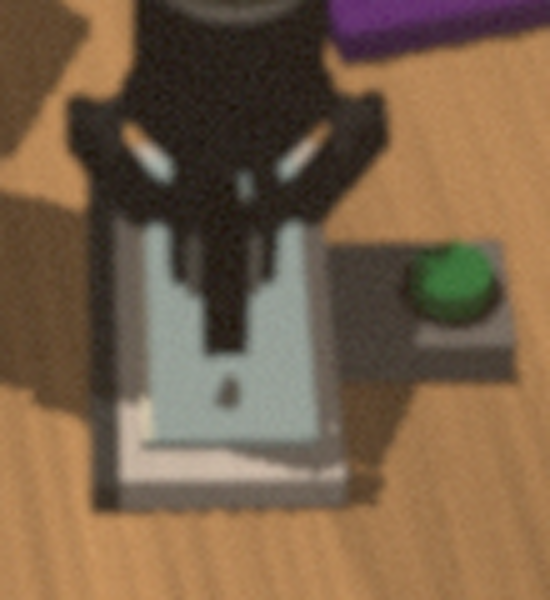

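The side view shows the small pin through its hole at crop (228,385). The plate is down, with the z offset matching the 20 mm bed and a 16 N contact force. I'll release and rise.

```bash

python3 -m jog '[[[-0.0008,0,0,0,0,0],[0,0,0,0,0,0],[0,0,0,0,0,0],[0,0,0,0,0,0]]]' 60
python3 -m jog '[[[-0.01,0,0,0,0,0],[-0.03,0,0,0,0,0],[-0.04,0,0,0,0,0],[0,0,0,0,0,0]]]' 
python3 -c "
from h import *
c,s=np.cos(-.161),np.sin(-.161)
go((483.5+95*c,-168.5+95*s,100),-.161)
cap('top','pics/top6.png');cap('side','pics/side6.png')
a=cv2.imread('pics/top6.png')[190:310,310:450];b=cv2.imread('pics/side6.png')[240:360,290:400]
cv2.imwrite('pics/c9.png',np.hstack([cv2.resize(a,(420,360)),cv2.resize(b,(360,393))[:360]]))"
```

```text
time_s: 10.12
eef_pos: [482.9, -167.5, 39.3]
ee_rot: [-0.458, -0.538, -0.459, 0.538]
force: [0.8, -0.6, 0.1]
grip_width: 0.759
time_s: 10.62
eef_pos: [484.3, -168.2, 122.7]
ee_rot: [0.461, 0.539, 0.456, -0.538]
force: [0.2, -0.0, 0.3]
grip_width: 0.761
t 10.62 pos [ 484.3 -168.2  122.7] F [ 0.2 -0.   0.3] grip 0.761 j6 -0.4
turn [ 0.0011  0.0025 -0.0057] shift now [0.0232 0.0941 0.0004] after turn [0.0227 0.0943 0.0004]
```

View pics/c9.png

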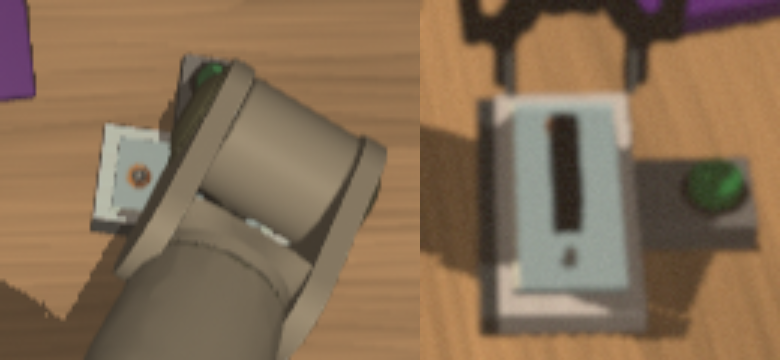

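The plate sits flat with both holes over their pins (top: orange hole at crop (140,177); side: small pin at (570,257)). Now the button, with the gripper shut.

```bash

python3 -m jog '[[[0,0.032,0,0,0.0025,-0.0057],[0,0.031,0,0,0,0],[0,0.031,0,0,0,0],[0.02,0,0,0,0,0],[0.02,0,0,0,0,0],[0.02,0,0,0,0,0],[0,0,0,0,0,0],[0,0,0,0,0,0]]]' 255
python3 -c "
from h import *
go((577.3,-183,50),-.161)
cap('side','pics/side7.png')
b=cv2.imread('pics/side7.png')[230:350,290:430]
cv2.imwrite('pics/c10.png',cv2.resize(b,None,fx=5,fy=5,interpolation=2))"
```

```text
time_s: 11.72
eef_pos: [575.6, -182.3, 59.4]
ee_rot: [-0.456, -0.538, -0.461, 0.539]
force: [-1.1, -0.8, -0.5]
grip_width: -0.0
t 11.72 pos [ 575.6 -182.3   59.4] F [-1.1 -0.8 -0.5] grip -0.0 j6 -0.34
turn [ 0.001  -0.0025  0.0056] shift now [0.0094 0.0018 0.0004] after turn [0.0094 0.0018 0.0004]
```

View pics/c10.png

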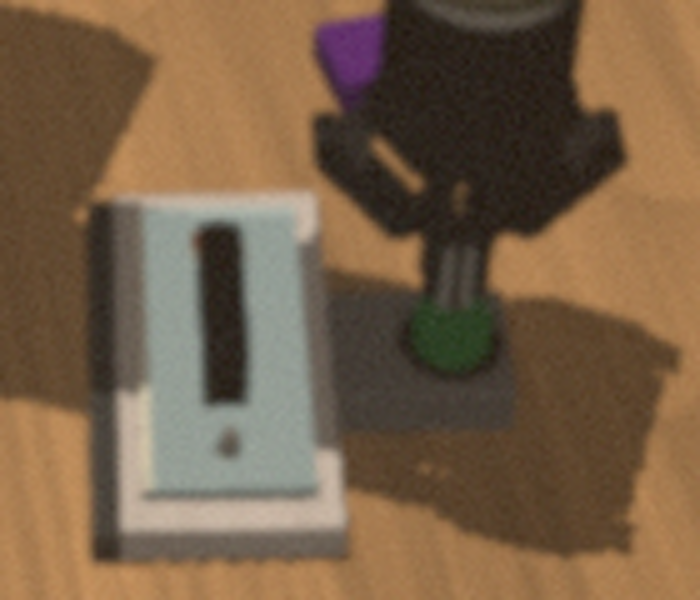

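Fingertips (455,300) stand above the button (452,330).

```bash

python3 -m jog '[[[0.006,0.0015,0,0,0,0],[0.006,0,0,0,0,0],[0.002,0,0,0,0,0],[0,0,0,0,0,0]]]'
python3 -m jog '[[[0.002,0,0,0,0,0],[0.002,0,0,0,0,0],[0.002,0,0,0,0,0],[0,0,0,0,0,0]]]'
```

```text
time_s: 12.28
eef_pos: [576.9, -182.4, 45.4]
ee_rot: [-0.456, -0.538, -0.461, 0.539]
force: [-2.3, 0.8, 5.0]
grip_width: -0.001
time_s: 12.78
eef_pos: [576.7, -182.4, 38.7]
ee_rot: [-0.456, -0.538, -0.461, 0.539]
force: [-0.5, 0.9, -0.1]
grip_width: 0.0
```

```bash

python3 -m jog '[[[0.001,0,0,0,0,0],[0.001,0,0,0,0,0],[0,0,0,0,0,0]]]'
python3 -m jog '[[[-0.01,0,0,0,0,0],[-0.04,0,0,0,0,0],[-0.05,0,0,0,0,0],[-0.05,0,0,0,0,0],[0,0,0.05,0,0,0],[0,0,0.05,0,0,0],[0,0,0.05,0,0,0],[0,0,0.05,0,0,0],[0,0,0,0,0,0]]]'
python3 -c "
from h import *
go((577.3,-183,50),-.161)
cap('side','pics/side8.png');cap('top','pics/top8.png')
a=cv2.imread('pics/top8.png')[190:310,310:450];b=cv2.imread('pics/side8.png')[230:350,290:430]
cv2.imwrite('pics/c11.png',np.hstack([cv2.resize(a,(400,343),interpolation=2),cv2.resize(b,(400,343),interpolation=2)]))"
```

```text
time_s: 13.15
eef_pos: [577.0, -182.5, 38.0]
ee_rot: [-0.457, -0.538, -0.46, 0.539]
force: [-2.9, 1.3, 7.5]
grip_width: -0.002
time_s: 14.28
eef_pos: [544.5, -383.5, 186.4]
ee_rot: [-0.455, -0.539, -0.459, 0.54]
force: [0.0, 0.3, 0.3]
grip_width: -0.002
t 14.28 pos [ 544.5 -383.5  186.4] F [0.  0.3 0.3] grip -0.002 j6 -0.62
turn [-0.003  -0.002   0.0057] shift now [ 0.1368  0.0004 -0.2029] after turn [ 0.1364  0.0003 -0.2032]
```

View pics/c11.png

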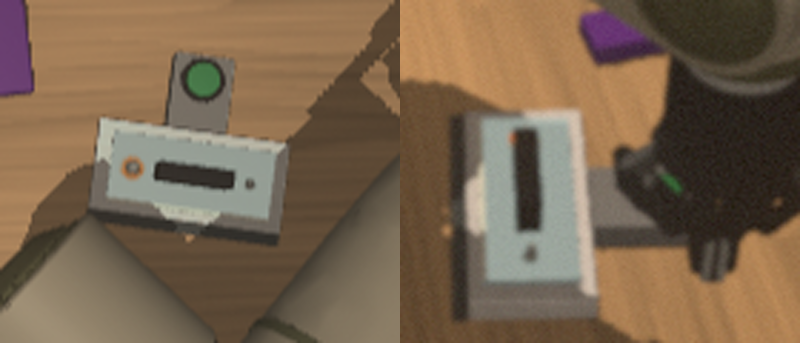

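View pics/side8.png

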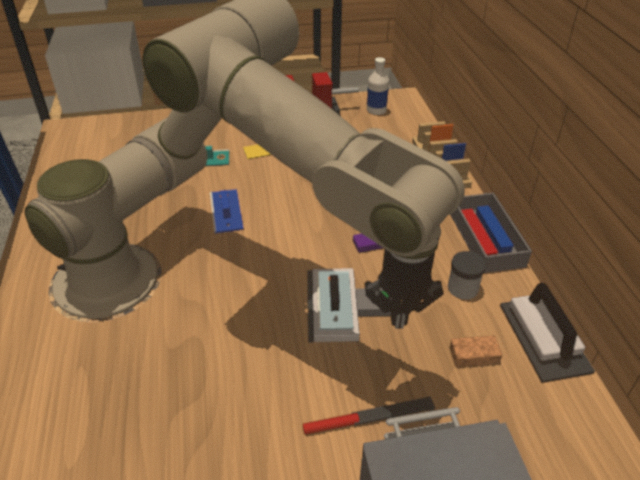

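The top view shows the scraper on both pins, with the orange ring at (132,168) and the small pin at (250,184). The gripper hides the button in the side view, so I'll move aside and check it.

```bash

python3 -m jog '[[[-0.02,-0.05,0,0,0,0],[-0.02,-0.05,0,0,0,0],[0,-0.05,0,0,0,0],[0,-0.05,0.03,0,0,0],[0,0,0,0,0,0]]]'
python3 -c "
from h import *
cap('side','pics/side9.png');S=load('pics/side9.npz')
a=cv2.imread('pics/side0.png')[230:350,290:430];b=cv2.imread('pics/side9.png')[230:350,290:430]
cv2.imwrite('pics/c12.png',np.hstack([cv2.resize(a,(400,343),interpolation=2),cv2.resize(b,(400,343),interpolation=2)]))"
```

```text
time_s: 15.0
eef_pos: [342.0, -378.2, 228.5]
ee_rot: [-0.456, -0.538, -0.46, 0.54]
force: [0.8, 0.9, -0.4]
grip_width: 0.001
```

View pics/c12.png

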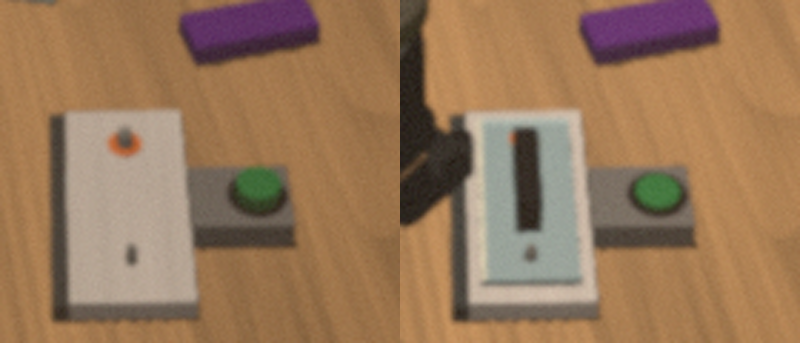

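Compared with the first picture, the button (657,192) is now nearly flush and stays down untouched. The scraper lies flat with its small pin at (530,252), and the wax block hasn't moved. Handing in.

```bash
python3 -c "
from rig import workorder; print(workorder.finish_job())"
```

```text
the job is handed in; nothing more can be done
None
```

I set the large clear scraper on the jig, pressed the green lock button until it stayed down, and handed the job in at about 15 s.

- **Scraper:** It was lowered onto both pins, with the orange-ringed hole on the orange-ringed pin. It bottomed out with a 16 N push at a height matching the 20 mm bed. The last pictures show it flat, with both pins through their holes.
- **Button:** It resisted with 5 N, then snapped: the force fell to about 0 before a 7.5 N push met the end stop. It stayed down after the arm let go and moved away.
- **Other things on the counter:** I saw nothing else shifted in the last pictures, but I only checked them by eye. The last full view hid the far-left corner of the counter behind the arm.
- **What disagreed:** The two cameras differed by about 2–3 mm on the jig's and scraper's positions. I settled the fit with small force-guided shifts, and the pins pushed sideways with up to about 6 N on the way down.

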